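# Loosen the dosing collar and slide its nozzle over the amber beaker

## Robot

A 7-joint arm with a two-finger parallel gripper is mounted at the origin on the work surface. World frame = base frame: x ahead of the robot, y to its left, z up, the work surface at z = 0. Lengths are in m, angles in rad, forces in N, time in s.
With the tool pointing down it reaches from about 0.4 to 0.85 m from the base axis. Payload 10.4 kg.
Tool frame: the origin (TCP) lies at the very end of the fingers, on their centre line; the grasp point (between the pads) lies 19 mm behind it (manip.grip_depth is the distance from the TCP to the grasp point, in m); z points along the fingers, y is the direction in which the jaws open and shut (so a half turn about z gives the same grasp; the last joint's range is limited). The gripper opens to 85 mm and grips with 20 to 120 N. Pads are 22 mm wide; open, the fingers measure 114 mm over their backs; the gripper's body (76 mm by 85 mm) begins 54 mm behind the grasp point. The pads swing forward as they close: fully open they stand 13 mm farther back than shut.
Start: joints at [1.17, 0.332, -0.065, 1.46, 0.022, 1.35, -0.088], TCP at [0.231, -0.581, 0.231] pointing down, gripper open.
Joint ranges: [-2.6, 2.6], [-0.5, 2.12], [-1.47, 1.34], [0.16, 2.42], [-1.27, 4.41], [0.06, 2.06], [-2.6, 2.6]. Speed limits (rad/s): [2.22, 2.22, 2.79, 2.79, 3.14, 3.14, 3.14].

## Interface

Orientations are given as a unit quaternion [x, y, z, w].
In Python, from workcell import manip gives the robot as it stands.
- The arm moves only by the tool step_arm, never from a script. Its argument "motion" is a list of rows, each a list of 6 numbers: the shift along the tool's x, y, z in mm, then the turn, a rotation vector about the tool's x, y, z in degrees. A call has 1 to 20 rows; each row shifts and turns the pose as measured when the row begins, along the tool's axes as they then stand; what a row does not reach is not made up. A row lasts 1/8 s, in which the tool goes at most 62.5 mm and 10.7 degrees, less where a joint would pass 70% of its speed; a pose out of reach is approached as far as the arm can. A call with a gripper value outside its range is refused whole. "jaw" is the finger opening in mm, from 0 to 85.4, set as the call begins (left out, the last holds). The fingers move at their own pace and stop on an object; "force" is the grip in N (left out, the last holds). Time passes only in rows, so rows that do not move let the fingers close. It gives the time, the measured TCP pose, the force and the opening at its end, in the units of the state.
- manip.get_obs(): the state, without advancing time (a new reading comes with each control period).
- manip.camera(name): name is "scene" or "top"; returns the picture (480x640x3 uint8, blue, green, red); there is no depth.
- manip.camera_info(name): a dict with "camera_matrix" (3x3 intrinsics, pixels), "R" (3x3) and "t" (3): a world point X has camera coordinates R X + t. Camera axes: x right, y down, z forward; pixel columns grow to the right and rows downward; lengths in m; the calibration is good to about 2 mm. A picture is of the moment at which its call begins. camera_info takes no time and is no camera call.
- manip.hand_in(): hands the job in, once; it reports no verdict.
The state is a dict: "clock": time; "joint_pos": joint angles; "joint_velocities": joint speeds; "tau": joint torques, N m; "position": TCP position; "ee_rot": TCP orientation; "ft_force": force on the tool from outside, world axes, zero at the start; "torque": the same for the moment, N m; "grip_width": opening from 0.0 (shut) to 1.0 (fully open).
Only numpy, scipy, OpenCV 4.12 (cv2) and the standard library are available. Lean on these libraries where they do the work, as an engineer would, in place of code of your own. Each camera call takes 0.05 s, during which the arm holds its last target.

## Task

On the dosing rail, loosen the blue set screw of the nozzle collar by turning its knob counterclockwise (seen from above) some 60 to 70 degrees. Only then slide the collar along the rod until its nozzle stands over the middle of the amber beaker's mouth, without shifting the beaker. Let go and leave the screw loose; the black-knobbed collar is not needed.

Things in the scene. Friction and masses are not known exactly. Their poses are not given: they have to be found in the camera images.
- blue_knob (a point): Blue bar knob of the set screw: 46 mm long, 16 mm thick, 40 mm tall, white line on top, above an aluminium collar (44 mm diameter, 42 mm along the rod). Point on the screw's vertical axis, 17 mm below the bar's top; bar's lower end 23 mm below it, collar 5 mm lower. x along the 46 mm length (grip across y), z up. Turns with the screw, slides with the collar. The like black knob is a bystander.
- dosing_screw (a joint): Angle of the blue set screw in rad: 0 is tight, growing counterclockwise seen from above, stop at 1.3. It clamps the collar up to about 0.5 (about 0.2 N m to turn it, over 20 N to drag the collar) and leaves it free beyond about 0.75; starts between 0 and 0.15 and stays where it is left.
- nozzle_tip (a point): White lower tip of the blue nozzle, on an arm 90 mm to the +x side of the collar, about 11 mm above the beakers' rims (it passes over them all). Axes of collar and rail: y along the rod (its only travel, 260 mm, from near the -y end), z up; a tight knob's length lies along x. Once loose the collar slides with 2 to 4 N and stays where it is left.
- amber_mouth (a point): Centre of the mouth of the amber glass beaker (60 mm mouth diameter, 52 mm tall, loose, about 150 g), upright on the grey board in the row of three beakers beside the rod; the point is 52 mm above its underside. The white and green beakers of the same shape are bystanders.

How it is judged:
On the way, in this order (a step that is already met when the one before it is completed fails the run):
1. the blue set screw is loosened (past 0.9 rad) while the collar is still within 20 mm of where it started (value of joint dosing_screw above 0.9 rad and distance of nozzle_tip from where it was at the start of the episode below 0.02 m), for 0.1 s.
2. the nozzle is over the amber beaker's mouth, within 15 mm of its centre (horizontal distance between nozzle_tip and amber_mouth below 0.015 m), for 0.2 s.
At the end, for the whole second after the job is handed in: The nozzle tip stands within 15 mm (horizontally) of the centre of the amber beaker's mouth, the blue screw is left loose (beyond 0.85 rad), and the beaker is upright and within 15 mm of where it stood at the start (horizontal distance between nozzle_tip and amber_mouth below 0.015 m and value of joint dosing_screw above 0.85 rad and distance of amber_mouth from where it was at the start of the episode below 0.015 m and angle between amber_mouth's own z axis and vertical below 0.1 rad); the robot touches nothing.
It also fails if it takes over 40 s, if anything falls off the work surface, if the arm or the gripper's body presses on something with over 40 N, if the wrist force passes 120 N, or if a joint passes its speed limit or range.

## Working session

There is one attempt and no reset: what is moved stays moved. The work goes in short steps, Python scripts to look and compute and a tool call to move; the robot and the scene stay as the last step left them, time stands still between calls to the robot, and variables do not carry over. Pictures are saved under pics/ and viewed, and the job is handed in when it is done.

Besides the shell and the picture viewer there is one more tool, called after "Request:" as name([rows], argument=value, ...), one row to a line, values as JSON. step_arm: Moves the arm, as the interface text tells. Its arguments: {"type":"object","properties":{"motion":{"type":"array"},"jaw":{"type":"number"},"force":{"type":"number"}},"required":["motion"]}

```bash
mkdir -p pics; ls; python3 - <<'E'
from workcell import manip
import cv2, numpy as np
for n in("scene","top"):
    cv2.imwrite(f"pics/{n}0.png",manip.camera(n)); i=manip.camera_info(n); print(n,{k:np.round(v,4).tolist() for k,v in i.items()})
o=manip.get_obs(); print({k:np.round(v,4).tolist() for k,v in o.items()})
E
```

```text
pics
scene {'camera_matrix': [[527.2899, 0.0, 320.5751], [0.0, 527.2899, 243.6716], [0.0, 0.0, 1.0]], 'R': [[-0.3587, 0.9334, 0.004], [0.7148, 0.2774, -0.642], [-0.6004, -0.2274, -0.7667]], 't': [0.2233, -0.3112, 1.1]}
top {'camera_matrix': [[491.3397, 0.0, 324.7327], [0.0, 491.3397, 234.315], [0.0, 0.0, 1.0]], 'R': [[0.0007, -0.9997, 0.0238], [-0.9851, -0.0048, -0.1721], [0.1722, -0.0233, -0.9848]], 't': [-0.0643, 0.5785, 0.6772]}
{'clock': 0.1, 'joint_pos': [1.1704, 0.3328, -0.0647, 1.4609, 0.0216, 1.3499, -0.0885], 'joint_velocities': [-0.0012, -0.0014, -0.0017, -0.0012, 0.0005, 0.0006, 0.0007], 'tau': [0.0016, -62.6748, 0.0494, -39.2429, 0.0164, 0.007, -0.0001], 'position': [0.2304, -0.5806, 0.2306], 'ee_rot': [0.9822, 0.1878, -0.0002, -0.0006], 'ft_force': [-0.3619, -0.0304, 0.1359], 'torque': [-0.0243, -0.0245, 0.0318], 'grip_width': 0.9996}
```

View pics/scene0.png

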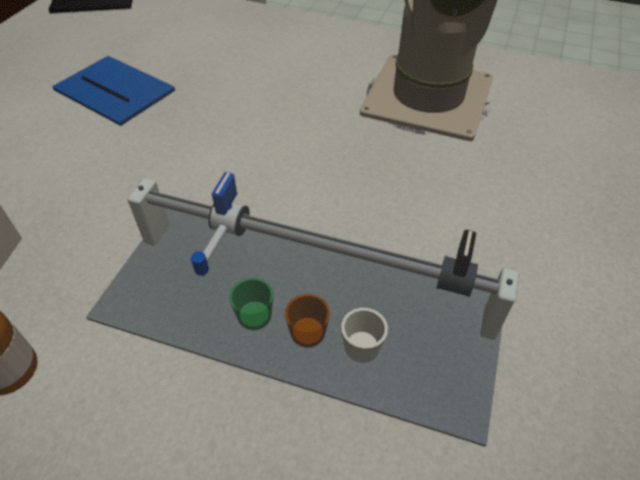

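View pics/top0.png

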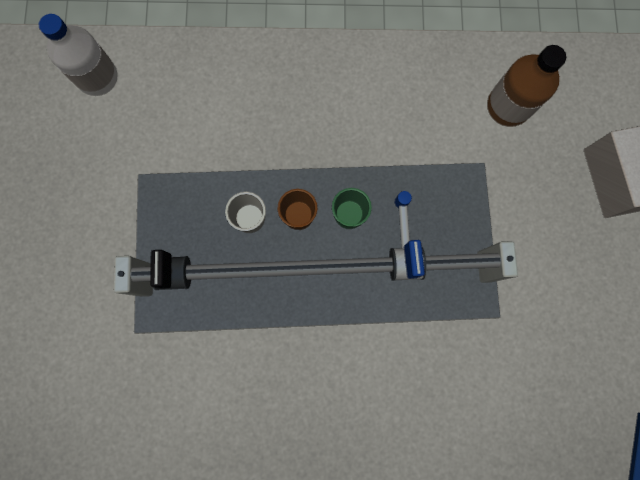

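The scene view shows the blue knob at about (225,190), the nozzle at (200,263) and the amber beaker at (307,318). In the top view they are at (416,258), (404,199) and (298,208). Next I'll zoom in and triangulate.

```bash
python3 - <<'E'
import cv2, numpy as np
a=cv2.imread("pics/scene0.png");b=cv2.imread("pics/top0.png")
c1=cv2.resize(a[160:280,180:280],None,fx=4,fy=4,interpolation=cv2.INTER_CUBIC)
c2=cv2.resize(b[180:300,370:470],None,fx=4,fy=4,interpolation=cv2.INTER_CUBIC)
cv2.imwrite("pics/crop0.png",np.hstack([c1,c2]))
for n,im in(("scene",a),("top",b)):
    h=cv2.cvtColor(im,cv2.COLOR_BGR2HSV)
    for nm,lo,hi in(("blue",(105,140,60),(125,255,255)),("amber",(5,150,50),(18,255,255)),("green",(45,100,40),(85,255,255))):
        m=cv2.inRange(h,lo,hi); k,l,s,c=cv2.connectedComponentsWithStats(m)
        for j in range(1,k):
            if s[j,4]>60:
                cn=max(cv2.findContours((l==j).astype(np.uint8),0,1)[0],key=len)
                print(n,nm,s[j].tolist(),c[j].round(1),[np.round(q,1).tolist() if np.ndim(q) else round(q,1) for q in cv2.minAreaRect(cn)])
E
```

```text
scene blue [54, 57, 119, 66, 3910] [113.4  88.7] [[112.1, 88.5], [106.9, 55.3], 25.6]
scene blue [213, 174, 20, 23, 122] [224.6 186.5] [[224.8, 186.8], [9.2, 26.9], 45.0]
scene blue [191, 252, 17, 22, 242] [199.6 261.8] [[199.0, 262.6], [22.6, 13.6], 74.7]
scene amber [286, 295, 43, 49, 1017] [305.2 323.4] [[307.0, 319.0], [48.0, 42.0], 90.0]
scene amber [0, 313, 13, 41, 330] [  4.3 332.6] [[6.0, 333.0], [40.0, 12.0], 90.0]
scene amber [0, 355, 36, 39, 231] [ 20.7 378.8] [[20.5, 377.4], [11.7, 50.9], 44.2]
scene green [230, 278, 43, 50, 1084] [250.5 305.4] [[253.6, 301.2], [47.4, 42.0], 63.4]
top blue [39, 14, 23, 21, 367] [50.1 23.7] [[50.0, 24.0], [20.0, 22.0], 90.0]
top blue [398, 191, 14, 14, 148] [404.3 197.3] [[404.5, 197.5], [13.0, 13.0], 90.0]
top blue [409, 240, 16, 36, 322] [415.8 257.8] [[416.1, 257.6], [36.1, 12.3], 83.2]
top blue [633, 430, 7, 50, 191] [637.1 461.7] [[636.0, 454.5], [49.0, 6.0], 90.0]
top amber [507, 55, 52, 47, 1646] [531.6  80.1] [[531.0, 81.0], [48.7, 48.1], 38.7]
top amber [278, 189, 39, 39, 826] [299.1 210.6] [[297.1, 207.6], [38.0, 37.4], 33.7]
top green [333, 189, 38, 39, 1050] [351.3 207.9] [[351.5, 208.0], [38.0, 37.0], 90.0]
```

View pics/crop0.png

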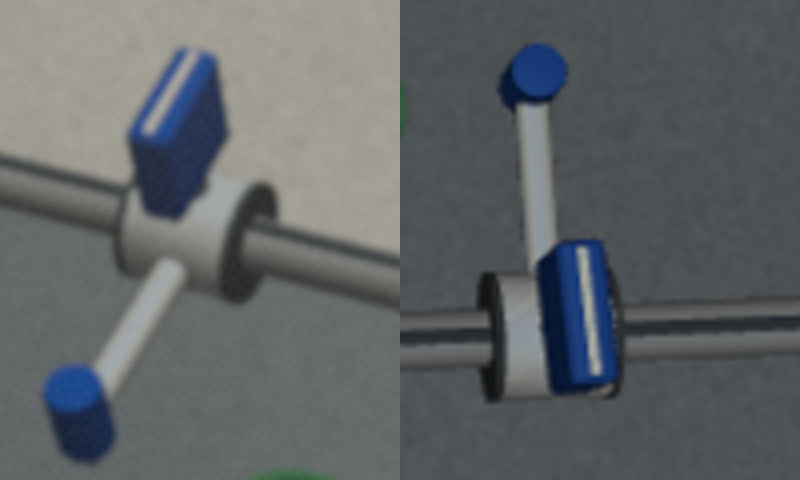

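```bash
cat > h.py <<'E'
import cv2, numpy as np
from workcell import manip
I={n:manip.camera_info(n) for n in("scene","top")}
P={n:np.array(i["camera_matrix"])@np.c_[np.array(i["R"]),np.array(i["t"])] for n,i in I.items()}
def tri(s,t):
    X=cv2.triangulatePoints(P["scene"],P["top"],np.array(s,float).reshape(2,1),np.array(t,float).reshape(2,1)); return (X[:3]/X[3]).ravel()
def plane(n,uv,z):
    i=I[n];R=np.array(i["R"]);C=-R.T@np.array(i["t"]);d=R.T@np.linalg.inv(i["camera_matrix"])@np.array([*uv,1.]);return C+d*(z-C[2])/d[2]
def proj(n,X):
    x=P[n]@np.r_[X,1];return x[:2]/x[2]
E
python3 - <<'E'
from h import *
T=lambda u,v,x0,y0:(u/4+x0-.375,v/4+y0-.375)
S=lambda u,v:T(u,v,180,160); Q=lambda u,v:T(u-400,v,370,180)
for nm,s,t in(("line far",S(190,52),Q(582,248)) ,("line a",S(190,52),Q(596,375)),("line b",S(150,135),Q(582,248)),("mid",S(170,93),Q(589,311)),("noztop",S(75,388),Q(539,73)),("amber",(307.3,313),(297.3,207.7)),("postR",(509.5,282),(121,273.5)),("postL",(141,188),(510,258.5))):
    X=tri(s,t);print(nm,X.round(4),proj("scene",X)-s,proj("top",X)-t)
for z in(.04,.05,.06,.07): print(z,plane("top",(297.3,207.7),z).round(4),proj("scene",plane("top",(297.3,207.7),z)).round(1))
E
python3 - <<'E'
import cv2,numpy as np
a=cv2.imread("pics/scene0.png");b=cv2.imread("pics/top0.png")
c1=cv2.resize(a[280:360,270:350],None,fx=5,fy=5,interpolation=cv2.INTER_CUBIC)
c2=cv2.resize(b[170:250,260:340],None,fx=5,fy=5,interpolation=cv2.INTER_CUBIC)
cv2.imwrite("pics/crop1.png",np.hstack([c1,c2]))
E
```

```text
line far [ 0.5437 -0.1622  0.1911] [-3.71399351 -0.61484956] [-4.23655532  1.75978713]
line a [ 0.5114 -0.1782  0.1571] [0.39094299 0.05459011] [ 0.4542919  -0.19840723]
line b [ 0.5511 -0.1738  0.1563] [-0.61665694 -0.0944988 ] [-0.68420285  0.29967394]
mid [ 0.5313 -0.1761  0.1566] [-0.07828852 -0.01146042] [-0.08889471  0.03889974]
noztop [ 0.6208 -0.1717  0.1062] [-0.34343533 -0.05498647] [-0.34436312  0.15421703]
amber [ 0.6183 -0.0211  0.0526] [-0.39273839 -0.02127612] [-0.37719449  0.131094  ]
postR [0.5146 0.2119 0.1047] [-0.36421629  0.04794362] [-0.38105735  0.06830655]
postL [ 0.5366 -0.3153  0.1034] [-0.49982887 -0.11536461] [-0.56562542  0.29048171]
0.04 [ 0.6214 -0.0213  0.04  ] [306.1 319.9]
0.05 [ 0.6191 -0.0216  0.05  ] [306.4 314.4]
0.06 [ 0.6168 -0.0219  0.06  ] [306.7 308.8]
0.07 [ 0.6145 -0.0223  0.07  ] [307.  303.1]
```

View pics/crop1.png

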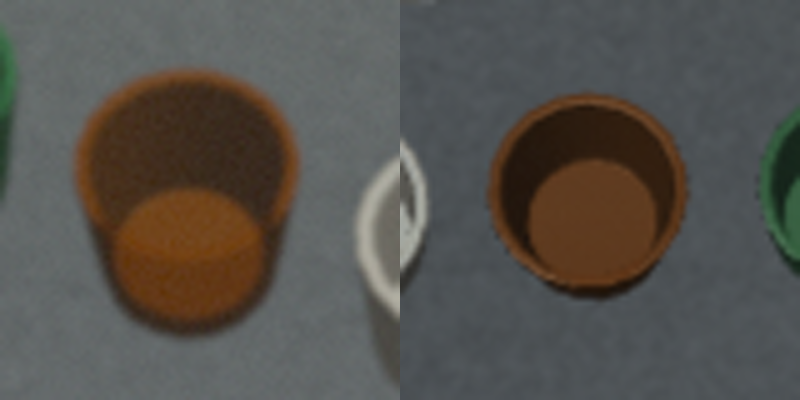

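Request:
step_arm([
  [18, -11, 0, 0, 0, 0],
  [36, -22, 0, 0, 0, 0],
  [36, -22, 0, 0, 0, 0],
  [36, -22, 0, 0, 0, 0],
  [36, -22, 0, 0, 0, 0],
  [36, -22, 0, 0, 0, 0],
  [36, -22, 0, 0, 0, 0],
  [36, -22, 0, 0, 0, 0],
  [36, -22, 0, 0, 0, 0],
  [36, -22, 0, 0, 0, 0],
  [36, -22, 0, 0, 0, 0],
  [18, -11, 0, 0, 0, 0],
  [0, 0, 0, 0, 0, 7.6],
  [0, 0, 0, 0, 0, 7.6],
  [0, 0, 0, 0, 0, 0],
], jaw=85, force=60)

```text
clock: 1.98
position: [0.5199, -0.1715, 0.2287]
ee_rot: [0.998, 0.063, -0.002, -0.003]
ft_force: [-1.2, 1.0, 0.4]
grip_width: 0.992
```

```bash
cat >> h.py <<'E'
from scipy.spatial.transform import Rotation as Ro
def delta(p,yaw):
    o=manip.get_obs();R=Ro.from_quat(o["ee_rot"]);y=np.radians(yaw)
    G=Ro.from_matrix(np.array([[np.cos(y),np.sin(y),0],[np.sin(y),-np.cos(y),0],[0,0,-1]]))
    print("pos",np.round(o["position"],4),"shift mm",(R.inv().apply(np.array(p)-o["position"])*1000).round(1),"rotvec deg",np.degrees((R.inv()*G).as_rotvec()).round(2),"f",np.round(o["ft_force"],1),"j",np.round(o["joint_pos"],2), "w",o["grip_width"])
E
python3 -c "
from h import *
delta([.5313,-.176,.1225],6.3)"
```

```text
pos [ 0.5199 -0.1715  0.2287] shift mm [ 11.1   6.5 106.1] rotvec deg [-0.31  0.16  0.9 ] f [-1.2  1.   0.4] j [ 0.58  0.19 -0.39  1.65  0.07  1.32 -1.26] w 0.9919127437819443
```

Request:
step_arm([
  [11, 6.5, 0, -0.3, 0.2, 0.9],
  [0, 0, 0, 0, 0, 0],
  [0, 0, 25, 0, 0, 0],
  [0, 0, 25, 0, 0, 0],
  [0, 0, 0, 0, 0, 0],
])

```text
clock: 2.6
position: [0.5328, -0.1763, 0.1777]
ee_rot: [0.998, 0.059, 0.001, 0.0]
ft_force: [-0.3, 1.1, 1.3]
grip_width: 0.994
```

```bash
python3 -c "
from h import *
delta([.5313,-.176,.1225],6.3)
cv2.imwrite('pics/s1.png',manip.camera('scene')[100:340,140:340].repeat(3,0).repeat(3,1)[:600])"
```

```text
pos [ 0.5328 -0.1763  0.1777] shift mm [-1.5 -0.5 55.2] rotvec deg [ 0.02 -0.08  0.42] f [-0.3  1.1  1.3] j [ 0.57  0.25 -0.39  1.69  0.1   1.22 -1.29] w 0.9936413855336955
```

View pics/s1.png

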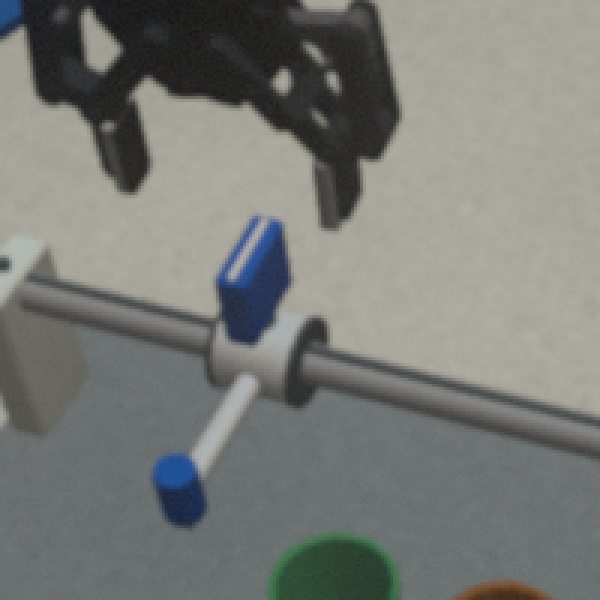

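The open jaws straddle the knob, with fingers at about (122,170) and (335,200) in the crop and the knob between and below them. I'll descend and close.

Request:
step_arm([
  [-1.5, -0.5, 18, 0, 0, 0.4],
  [0, 0, 18, 0, 0, 0],
  [0, 0, 17, 0, 0, 0],
  [0, 0, 0, 0, 0, 0],
  [0, 0, 0, 0, 0, 0],
])

```text
clock: 3.28
position: [0.5328, -0.1765, 0.1239]
ee_rot: [0.998, 0.055, 0.003, 0.001]
ft_force: [-0.3, 0.4, -0.1]
grip_width: 0.995
```

```bash
python3 -c "
from h import *
delta([.5313,-.176,.1225],6.3)"
```

```text
pos [ 0.5328 -0.1765  0.1239] shift mm [-1.4 -0.6  1.4] rotvec deg [ 0.11 -0.28  0.01] f [-0.3  0.4 -0.1] j [ 0.57  0.3  -0.38  1.75  0.12  1.11 -1.32] w 0.9946617884067867
```

Request:
step_arm([
  [-1.4, -0.6, 0, 0, -0.3, 0],
  [0, 0, 0, 0, 0, 0],
  [0, 0, 0, 0, 0, 0],
  [0, 0, 0, 0, 0, 0],
  [0, 0, 0, 0, 0, 0],
  [0, 0, 0, 0, 0, 0],
  [0, 0, 0, 0, 0, 0],
  [0, 0, 0, 0, 0, 0],
], jaw=0, force=60)

```text
clock: 4.28
position: [0.5319, -0.176, 0.1256]
ee_rot: [0.998, 0.055, 0.001, 0.001]
ft_force: [-1.0, 0.4, -0.1]
grip_width: 0.18
```

```bash
python3 -c "
from h import *
delta([.5313,-.176,.1225],6.3);print(manip.get_obs()['torque'])"
```

```text
pos [ 0.5319 -0.176   0.1256] shift mm [-0.6 -0.1  3.1] rotvec deg [ 0.15 -0.06  0.01] f [-1.   0.4 -0.1] j [ 0.56  0.3  -0.38  1.75  0.13  1.11 -1.32] w 0.18014119451000732
[-0.04794346  0.01167535  0.02630597]
```

Request:
step_arm([
  [0, 0, 0, 0, 0, -4],
  [0, 0, 0, 0, 0, -5],
  [0, 0, 0, 0, 0, -5],
  [0, 0, 0, 0, 0, -5],
  [0, 0, 0, 0, 0, -5],
  [0, 0, 0, 0, 0, 0],
])

```text
clock: 5.03
position: [0.5318, -0.176, 0.1255]
ee_rot: [0.964, 0.267, 0.0, 0.001]
ft_force: [-0.3, -0.4, 0.4]
grip_width: 0.181
```

```bash
python3 -c "
from h import *
delta([.5313,-.176,.1256],69);print(manip.get_obs()['torque'])"
```

```text
pos [ 0.5318 -0.176   0.1255] shift mm [-0.4 -0.3 -0.1] rotvec deg [  0.14   0.06 -38.01] f [-0.3 -0.4  0.4] j [ 0.61  0.31 -0.44  1.75  0.15  1.12 -0.9 ] w 0.18081622143478268
[ 0.03583248 -0.00021589  0.03588093]
```

Request:
step_arm([
  [0, 0, 0, 0, 0, -5],
  [0, 0, 0, 0, 0, -5],
  [0, 0, 0, 0, 0, -5],
  [0, 0, 0, 0, 0, -5],
  [0, 0, 0, 0, 0, -5],
  [0, 0, 0, 0, 0, -5],
  [0, 0, 0, 0, 0, -5],
  [0, 0, 0, 0, 0, -3],
  [0, 0, 0, 0, 0, 0],
  [0, 0, 0, 0, 0, 0],
])

```text
clock: 6.28
position: [0.532, -0.1761, 0.1254]
ee_rot: [0.825, 0.565, 0.0, 0.001]
ft_force: [-0.5, -0.9, 0.1]
grip_width: 0.181
```

```bash
python3 -c "
from h import *
delta([.5313,-.176,.1256],69);print(manip.get_obs()['torque'])
a=manip.camera('scene')[120:270,160:300];b=manip.camera('top')[170:320,340:480]
cv2.imwrite('pics/s2.png',cv2.resize(np.hstack([a,b]),(784,420)))"
```

```text
pos [ 0.532  -0.1761  0.1254] shift mm [-0.2 -0.7 -0.2] rotvec deg [ 0.13  0.06 -0.21] f [-0.5 -0.9  0.1] j [ 0.69  0.32 -0.54  1.74  0.18  1.12 -0.27] w 0.18052456465441902
[ 0.07807788 -0.06203202  0.04422427]
```

View pics/s2.png

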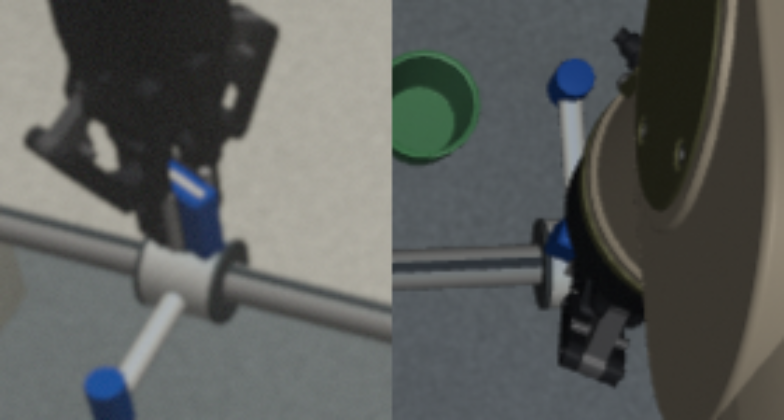

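The screen view shows the knob (190,190 in the crop) turned with the jaws, and the collar hasn't moved. Now I'll slide it in short legs.

Request:
step_arm([
  [4.6, -2, 0, 0, 0, 0],
  [9.2, -3.9, 0, 0, 0, 0],
  [9.2, -3.9, 0, 0, 0, 0],
  [9.2, -3.9, 0, 0, 0, 0],
  [9.2, -3.9, 0, 0, 0, 0],
  [9.2, -3.9, 0, 0, 0, 0],
  [4.6, -2, 0, 0, 0, 0],
  [0, 0, 0, 0, 0, 0],
])

```text
clock: 7.38
position: [0.5293, -0.1116, 0.1254]
ee_rot: [0.825, 0.565, -0.001, 0.001]
ft_force: [-1.9, -0.8, 1.9]
grip_width: 0.182
```

```bash
python3 -c "
from h import *
delta([.5257,-.0252,.1254],69.2);print(manip.get_obs()['torque'])
a=manip.camera('scene')[120:330,160:356];b=manip.camera('top')[150:360,280:476]
cv2.imwrite('pics/s3.png',cv2.resize(np.hstack([a,b]),(784,420)))"
```

```text
pos [ 0.5293 -0.1116  0.1254] shift mm [ 79.3 -34.6  -0.2] rotvec deg [ 0.09  0.14 -0.41] f [-1.9 -0.8  1.9] j [ 0.62  0.29 -0.58  1.79  0.18  1.11 -0.38] w 0.18209553916911417
[0.09331229 0.28769635 0.02394559]
```

View pics/s3.png

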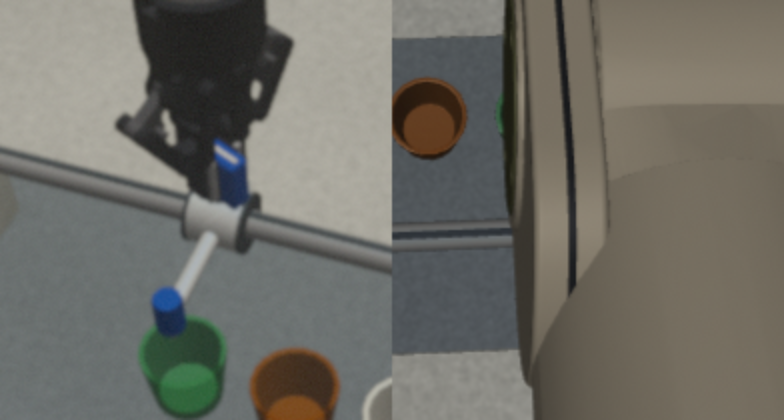

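The collar slides with the gripper and the nozzle is now over green (165,310 in the crop). About 86 mm remain.

Request:
step_arm([
  [5, -2.2, 0, 0, 0, 0],
  [9.2, -4, 0, 0, 0, 0],
  [9.2, -4, 0, 0, 0, 0],
  [9.2, -4, 0, 0, 0, 0],
  [9.2, -4, 0, 0, 0, 0],
  [9.2, -4, 0, 0, 0, 0],
  [9.2, -4, 0, 0, 0, 0],
  [9.2, -4, 0, 0, 0, 0],
  [5, -2.2, 0, 0, 0, 0],
  [3, -1.3, 0, 0, 0, 0],
  [0, 0, 0, 0, 0, 0],
  [0, 0, 0, 0, 0, 0],
])

```text
clock: 8.98
position: [0.5254, -0.0218, 0.1254]
ee_rot: [0.825, 0.565, -0.001, 0.001]
ft_force: [-3.4, -1.0, 4.1]
grip_width: 0.18
```

```bash
python3 -c "
from h import *
delta([.5257,-.0252,.1254],69.2);print(manip.get_obs()['torque'])
a=manip.camera('scene')[170:380,220:416]
cv2.imwrite('pics/s4.png',cv2.resize(a,(560,600),interpolation=cv2.INTER_CUBIC))"
```

```text
pos [ 0.5254 -0.0218  0.1254] shift mm [-3.1  1.5 -0. ] rotvec deg [ 0.06  0.14 -0.45] f [-3.4 -1.   4.1] j [ 0.51  0.26 -0.63  1.82  0.18  1.11 -0.55] w 0.18027940610951243
[-0.06933466  0.53262031  0.05365456]
```

View pics/s4.png

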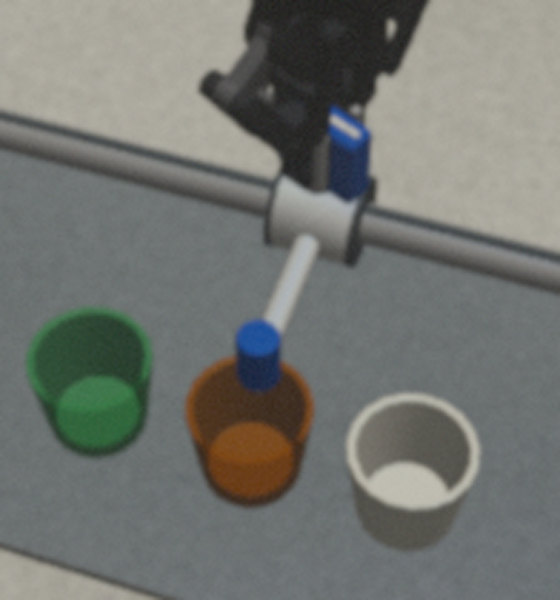

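The tip is around (258,382) in the crop, inside the mouth but 3–5 mm past the centre. I'll move back 3.5 mm.

Request:
step_arm([
  [-3.3, 1.4, 0, 0, 0, 0],
  [0, 0, 0, 0, 0, 0],
  [0, 0, 0, 0, 0, 0],
])

```text
clock: 9.4
position: [0.5256, -0.0255, 0.1254]
ee_rot: [0.825, 0.565, -0.001, 0.001]
ft_force: [-3.4, 0.9, 3.5]
grip_width: 0.182
```

```bash
python3 -c "
from h import *
delta([.5257,-.0252,.1254],69.2)"
```

```text
pos [ 0.5256 -0.0255  0.1254] shift mm [ 0.3  0.  -0. ] rotvec deg [ 0.05  0.11 -0.46] f [-3.4  0.9  3.5] j [ 0.52  0.27 -0.63  1.82  0.18  1.11 -0.55] w 0.18239708183096387
```

Request:
step_arm([
  [0, 0, 0, 0, 0, 0],
  [0, 0, 0, 0, 0, 0],
  [0, 0, 0, 0, 0, 0],
  [0, 0, 0, 0, 0, 0],
  [0, 0, 0, 0, 0, 0],
  [0, 0, -10, 0, 0, 0],
  [0, 0, -20, 0, 0, 0],
  [0, 0, -25, 0, 0, 0],
  [0, 0, -25, 0, 0, 0],
  [0, 0, -20, 0, 0, 0],
  [0, 0, 0, 0, 0, 0],
], jaw=60)

```text
clock: 10.78
position: [0.5264, -0.0251, 0.2316]
ee_rot: [0.825, 0.565, 0.001, 0.002]
ft_force: [-0.2, 0.4, -0.1]
grip_width: 0.707
```

```bash
python3 -c "
from h import *
delta([.5257,-.0252,.1254],69.2)
a=manip.camera('scene');b=manip.camera('top');cv2.imwrite('pics/sf.png',a);cv2.imwrite('pics/tf.png',b)
c=cv2.resize(a[170:380,220:416],(392*2//2,420),interpolation=cv2.INTER_CUBIC)
cv2.imwrite('pics/s5.png',np.hstack([c,cv2.resize(b[150:360,200:396],(392,420),interpolation=cv2.INTER_CUBIC)]))"
```

```text
pos [ 0.5264 -0.0251  0.2316] shift mm [ -0.3  -1.1 106.2] rotvec deg [ 0.26  0.04 -0.42] f [-0.2  0.4 -0.1] j [ 0.54  0.17 -0.64  1.69  0.1   1.31 -0.49] w 0.7070373702291631
```

View pics/s5.png

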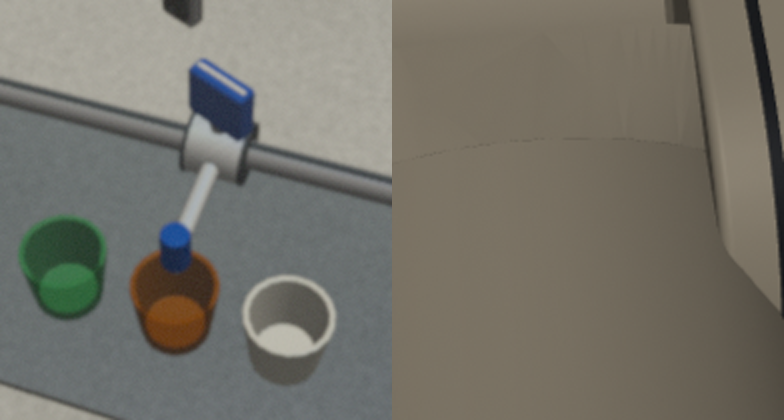

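The screw is free of the gripper and still turned. I'll move aside so the top camera can check.

Request:
step_arm([
  [-18, 7, -5, 0, 0, 0],
  [-35, 13, -5, 0, 0, 0],
  [-35, 13, 0, 0, 0, 0],
  [-35, 13, 0, 0, 0, 0],
  [-35, 13, 0, 0, 0, 0],
  [-35, 13, 0, 0, 0, 0],
  [-35, 13, 0, 0, 0, 0],
  [-35, 13, 0, 0, 0, 0],
  [-35, 13, 0, 0, 0, 0],
  [-18, 7, 0, 0, 0, 0],
  [0, 0, 0, 0, 0, 0],
])

```text
clock: 12.25
position: [0.517, -0.3697, 0.2268]
ee_rot: [0.824, 0.567, -0.005, -0.007]
ft_force: [-0.1, 1.2, -0.2]
grip_width: 0.704
```

```bash
python3 -c "
from h import *
a=manip.camera('scene');b=manip.camera('top');cv2.imwrite('pics/sf2.png',a);cv2.imwrite('pics/tf2.png',b)
f=lambda q:cv2.resize(q,(400,400),interpolation=cv2.INTER_CUBIC)
cv2.imwrite('pics/s6.png',np.hstack([f(a[200:340,260:400]),f(b[160:300,230:370])]))"
```

```text
(no output)
```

View pics/s6.png

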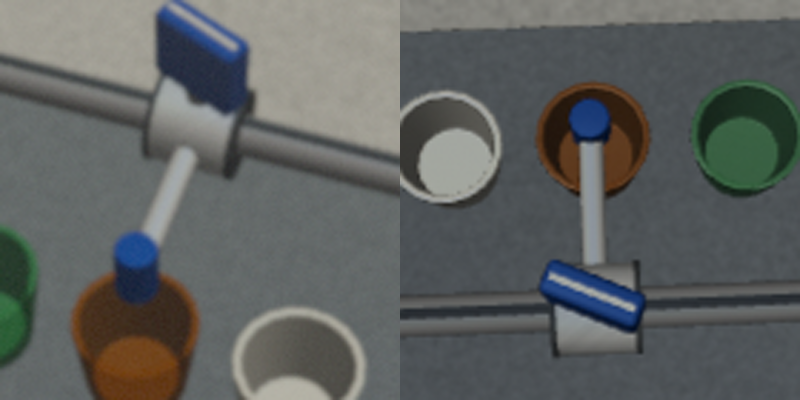

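```bash
python3 -c "
from h import *
S=lambda u,v:(u*.35+260-.3,v*.35+200-.3);T=lambda u,v:((u-400)*.35+230-.3,v*.35+160-.3)
n=tri(S(136,247),T(590,119));m=plane('top',T(593,138),.0526)
print(n,m,tri(S(136,324),T(593,138)),(n-m)[:2])
a=plane('top',T(552,267),.157);b=plane('top',T(634,310),.157);d=(a-b);print(np.degrees(np.arctan2(d[1],d[0])),(a+b)/2)
delta([0.5,-.37,.22],69)"
```

```text
[ 0.61448873 -0.02156437  0.10818535] [ 0.61804634 -0.02161527  0.0526    ] [ 0.61803272 -0.02113943  0.05194099] [-3.55760648e-03  5.09028293e-05]
62.45607876075926 [ 0.52659285 -0.02578805  0.157     ]
pos [ 0.5177 -0.3677  0.2274] shift mm [ -8.4 -15.7   7.6] rotvec deg [-0.92 -0.04  0.18] f [-0.3  0.3  0.1] j [ 0.86  0.4  -0.42  1.4   0.16  1.39  0.07] w 0.7034819342432612
```

```bash
python3 -c "
from h import *
print(manip.hand_in())"
```

```text
the job is handed in; nothing more can be done
None
```

I loosened the blue set screw, slid the collar about 151 mm until its nozzle stood over the amber beaker, let go and handed the job in. Handing in gives no verdict. The robot's clock read about 12 s at the last move, out of the 40 s allowed.

- **Nozzle:** in the last two-camera check it was about 4 mm from the centre of the amber mouth, within the 15 mm allowed. That was measured at the nozzle's top, because the white tip was never visible.
- **Beaker:** its mouth measured (0.618, -0.021) m both before and after, so it did not shift, and it is upright.
- **Screw angle:** two readings disagree. The knob's white line in the last picture gives about 60° from tight (1.05 rad), while the gripper's final angle implied about 67° (1.16 rad). Both are past the 0.85 and 0.9 rad limits.
- **Collar during loosening:** it stayed where it started, and I only slid it after the turn.
- **Robot:** at hand-in it stood clear of everything, gripper open, with the wrist force near zero.

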